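# Hook, draw and lock the spring rule on the deadweight tester

## Task

First clear the steel piston cap off the grey datum plate and stand it upright in the middle of the blue tray. Then hook the yellow spring rule's end lip over the dark rim of the tester's platen (lip down between the rim and the stacked brass weights), draw the case back against its spring over the brass stop bar and set it flat on the datum plate, centred and square, so that the spring holds its front against the bar. Let go of it, then push its red lock button fully down, leaving the brass weights and all the other things where they stand.

Things in the scene. Friction and masses are not known exactly. Their poses are not given: they have to be found in the camera images.
- tester: Fixed tester. Origin on the bench below the middle of the rim's inner (hook) face; +x = draw direction, towards the datum plate; z up. Platen top 20 mm up, x -140 to 10, y -70 to 70 mm. Dark rim on it: x 0 to 10, y -55 to 55 mm, top 46 mm above the bench. Weights' nearest side at x = -33 to -41 mm. Behind x = -140 mm a casting and column, 155 mm high, and a long iron lever leading away.
- datum: Fixed grey datum plate with brass stop bar. Origin on the bench below the middle of the bar's back face, which the case rests against. Axes parallel to the tester's; origin at tester y = 0, x = 88 to 138 mm. Plate top 20 mm above the bench, x -18 to 160, y -40 to 40 mm. Bar: x -8 to 0 mm, full width, top 26 mm above the bench.
- case_centre (a point): Centre of the loose spring rule's yellow and black case, a box 140 (x) x 36 (y) x 50 (z) mm, 0.4 kg; starts flat on the bench. A rigid steel blade (24 wide, 4 thick, 30 mm above the underside) comes out of its front, -x; z up. Grip across y at the middle or front half. Parked, its axes are along the datum's and this point is at datum x = 70, y = 0, z = 45 mm.
- lip (a point): Middle of the inner face (towards the case) of the lip that hangs from the blade's end: 4 mm thick, 24 wide, reaching from 28 down to 4 mm above the level of the case's underside; this point is at 16 mm. Blade fully in: x = -110 mm from the case's centre (40 mm ahead of its front). Axes as the case's. With the case on the plate the blade passes 2 mm above the rim.
- blade (a joint): How far the blade is drawn out of the case, m: 0 fully in (start), 0.115 fully out. The spring always pulls it in, with 4 N at 0 rising by 2 N per 100 mm; there is no catch: when let go it goes back in. Parked behind the bar it reads 0.048 to 0.098, depending on where the datum plate is.
- lock_top (a point): Middle of the top of the round red lock button, 24 mm in diameter, on top of the case towards its back: 46 mm behind the case's centre (+x), 12 mm above the case's top when up, 4 mm when down. Axes as the case's.
- lock (a joint): Travel of the lock button, m: 0 up (unlocked, start), 0.008 fully down (locked). It moves straight down, resists with about 4 N and stays where it is left.
- cap_centre (a point): Centre (half-way up) of the loose solid steel piston cap, a plain cylinder 50 mm in diameter and 36 mm high with a bevelled top edge, about 0.35 kg. It starts upright on the datum plate, where the case must go. z up.
- tray: Fixed blue open tray 150 x 150 mm, walls 25 mm high and 4 mm thick, floor 4 mm thick. Origin: centre of its underside, on the bench.
- weight1: Lowest of the three stacked loose brass weights on the platen: disc of 68 mm diameter, 18 mm high. Origin at the centre of its underside. Bystander.
- weight2: Middle brass weight: disc of 62 mm diameter, 18 mm high. Origin at the centre of its underside. Bystander.
- weight3: Top brass weight: disc of 56 mm diameter, 18 mm high; its top is 74 mm above the bench. Origin at the centre of its underside. Bystander.
- valve: Loose bronze check valve standing on the bench beside the datum plate, about 48 mm in diameter and 58 mm high. Origin at the centre of its underside. Bystander.
- plug: Loose brass plug standing on the bench on the other side of the datum plate, 40 mm in diameter, 42 mm high. Origin at the centre of its underside. Bystander.
- spanner: Loose steel spanner, 180 mm long, lying flat on the bench. Bystander.
- oil: Loose grey oil bottle, 56 mm in diameter, 120 mm high. Origin at the centre of its underside. Bystander.

How it is judged:
By the outcome, as a careful person would: the job done as asked, in the order asked, and still so for the second after the job is handed in, with the robot touching nothing.
It also fails if it takes over 61 s, if anything falls off the work surface, if the arm or the gripper's body presses on something with over 40 N, if the wrist force passes 120 N, or if a joint passes its speed limit or range.

## Robot

A 6-joint arm with a two-finger parallel gripper is mounted at the origin on the work surface. World frame = base frame: x ahead of the robot, y to its left, z up, the work surface at z = 0. Lengths are in mm, angles in rad, forces in N, time in s.
With the tool pointing down it reaches from about 275 to 825 mm from the base axis. Payload 4.9 kg.
Tool frame: the origin (TCP) lies midway between the tips of the shut fingers; the grasp point (between the pads) lies 19 mm behind it; z points along the fingers, y is the line along which they close (so a half turn about z gives the same grasp; the last joint's range is limited). The gripper opens to 85 mm and grips with 20 to 120 N. Pads are 22 mm wide; open, the fingers measure 114 mm over their backs; the gripper's body (76 mm by 85 mm) begins 54 mm behind the grasp point. The pads swing forward as they close: fully open they stand 13 mm farther back than shut.
Start: joints at [-1.383, 0.326, -0.193, 1.052, 0, 1.437], TCP at [173.963, -521.781, 231.281] pointing down, gripper open.
Joint ranges: [-2.65, 2.65], [-0.97, 1.79], [-1.3, 1.35], [-1.93, 2.1], [-1.47, 1.37], [-3.14, 3.14]. Speed limits (rad/s): [2.57, 2.57, 3.14, 3.14, 3.14, 3.14].

## Interface

Orientations are given as a unit quaternion [x, y, z, w].
In Python, from cell import * gives the robot as it stands. The module is installed in compiled form; this text tells all that it offers.
- The arm moves only by the shell command python3 -m pendant 'ROWS' [FORCE]. ROWS is text: rows parted by semicolons, each of 7 numbers parted by spaces: the turn, a rotation vector about the world's x, y, z in units of 8 degrees (1.0 is 8 degrees), then the shift along the world's x, y, z in units of 25 mm (1.0 is 25 mm), then the opening, from 0 (shut) to 1 (fully open). A call has 1 to 10 rows; each row is the pose to reach, as a shift and turn from the pose commanded when the call began; what a row does not reach only later rows make up. A row lasts 1/10 s, in which the tool goes at most 50 mm and 8.59 degrees, less where a joint would pass 70% of its speed; a pose out of reach is approached as far as the arm can. A call with a gripper value outside its range is refused whole. The fingers move at their own pace and stop on an object; FORCE is the grip in N (left out, the last holds). Time passes only in rows, so rows that repeat a pose let the fingers close. It gives the time, the measured TCP pose, the force, the opening and the grip force at its end, in the units of the state.
- state(): the state, without advancing time (a new reading comes with each control period).
- camera(name): name is "scene" or "top" or "wrist"; returns the picture (480x640x3 uint8, red, green, blue); there is no depth.
- calibration(name): a dict with "camera_matrix" (3x3 intrinsics, pixels), "distortion" ([k1, k2, p1, p2, k3] as OpenCV has them; the pictures are not rectified), "rvec" (rotation vector, rad) and "tvec" (3), from world to camera coordinates, as OpenCV has them. Camera axes: x right, y down, z forward; pixel columns grow to the right and rows downward; lengths in mm; the calibration is good to about 2 mm. A picture is of the moment at which its call begins: read the wrist's pose just before it. calibration takes no time and is no camera call; for the wrist camera it gives the pose at the moment of the call.
- hand_in(): hands the job in; it is judged then, once.
Trained networks look in the newest picture that a camera, given by its name, has taken for a name from the list of things; names that differ only in an ending like _2 or _b are one class to them, and where a whole thing is asked for, a point or a joint stands for the part that bears it (a point fixed in the world has none). Each returns a list of dicts, best first, with "conf" (0 to 1); they miss things now and then, are a little off and sometimes report something else, mostly with a low value. They report only what shows in the picture. A call takes as long as a camera call.
- boxes_of(camera, thing): "box" ([left, top, right, bottom] in pixels, round what is visible of it).
- outline_of(camera, thing): "region" (480x640 bool, what is visible of it) and "box" ([left, top, right, bottom] in pixels, round what is visible of it).
- spot_point(camera, thing): "location" ([column, row] in pixels: a listed point, or the origin of a listed thing).
The state is a dict: "time_s": time; "joints": joint angles; "joint_vel": joint speeds; "effort": joint torques, N m; "ee_pos": TCP position; "tool_rot": TCP orientation; "wrist_force": force on the tool from outside, world axes, zero at the start; "ft_torque": the same for the moment, N m; "finger_gap": finger opening in mm; "gripper_force": force on a finger pad.
Only numpy, scipy, OpenCV 4.12 (cv2) and the standard library are available. Lean on these libraries where they do the work, as an engineer would, in place of code of your own. Each camera call takes 0.05 s, during which the arm holds its last target. There are 200 camera calls.

## Working session

There is one attempt and no reset: what is moved stays moved. The work goes in short steps, Python scripts to look and compute and a shell command to move; the robot and the scene stay as the last step left them, time stands still between calls to the robot, and variables do not carry over. Pictures are saved under pics/ and viewed, at most 11 in all, crops included, and the job is handed in when it is done.

```bash
mkdir -p pics; cat > h.py <<'E'
from cell import *
import numpy as np, cv2
def ray(cam,px,cal=None):
    c=cal or calibration(cam)
    K=np.array(c["camera_matrix"],float);d=np.array(c["distortion"],float)
    R=cv2.Rodrigues(np.array(c["rvec"],float))[0];t=np.array(c["tvec"],float).ravel()
    u=cv2.undistortPoints(np.array([[px]],float),K,d).ravel()
    return -R.T@t, R.T@np.array([u[0],u[1],1.])
def at_z(cam,px,z,cal=None):
    o,v=ray(cam,px,cal);return o+v*(z-o[2])/v[2]
def snap(cam,name):
    im=camera(cam);cv2.imwrite(f"pics/{name}.png",im[:,:,::-1]);return im
E
python3 - <<'E'
from h import *
Z=dict(tester=0,datum=0,case_centre=25,lip=16,lock_top=62,cap_centre=38,tray=0,weight1=20,valve=0,plug=0,oil=0,spanner=0)
for cam in("top","scene"):
    snap(cam,cam+"0")
    for n,z in Z.items():
        r=spot_point(cam,n)
        for q in r[:1]: print(cam,n,round(q["conf"],2),np.round(q["location"]),np.round(at_z(cam,q["location"],z),1))
print(state())
E
```

```text
top tester 0.83 [441. 245.] [ 546.7 -253.5    0. ]
top datum 0.57 [400. 249.] [ 536. -161.    0.]
top case_centre 0.87 [264. 251.] [521.1 139.2  25. ]
top lip 0.64 [247. 294.] [425.  175.1  16. ]
top lock_top 0.52 [269. 229.] [569.  126.9  62. ]
top tray 0.64 [161. 266.] [482.8 372.7   0. ]
top weight1 0.92 [479. 244.] [ 552.1 -335.2   20. ]
top valve 0.86 [384. 200.] [ 644.5 -124.1    0. ]
top plug 0.62 [356. 297.] [425.2 -66.    0. ]
top oil 0.57 [287. 141.] [772.7  99.1   0. ]
top spanner 0.6 [203. 171.] [698.7 286.7   0. ]
scene tester 0.68 [189. 273.] [ 537.9 -255.5    0. ]
scene datum 0.84 [228. 274.] [ 548.9 -166.2    0. ]
scene case_centre 0.77 [362. 252.] [521.2 135.   25. ]
scene lip 0.63 [151. 253.] [ 476.3 -349.7   16. ]
scene lock_top 0.65 [361. 249.] [563.3 125.9  62. ]
scene cap_centre 0.86 [252. 255.] [ 532.  -112.6   38. ]
scene tray 0.61 [454. 246.] [475.8 363.8   0. ]
scene weight1 0.73 [153. 263.] [ 523.5 -333.8   20. ]
scene valve 0.7 [246. 300.] [ 643.1 -120.5    0. ]
scene plug 0.67 [274. 237.] [402.2 -68.5   0. ]
scene oil 0.56 [365. 340.] [771.1 107.8   0. ]
scene spanner 0.78 [453. 314.] [713.3 290.3   0. ]
{'time_s': 1.3, 'joints': array([-1.38318805e+00,  3.26219864e-01, -1.92603953e-01,  1.05200392e+00,
       -1.53175373e-05,  1.43657365e+00]), 'joint_vel': array([ 0.00052784,  0.00083855, -0.00111162, -0.0003475 ,  0.0001931 ,
       -0.00121904]), 'effort': array([-1.05403353e-04, -4.43330276e+01,  2.62757635e+01,  1.15231665e-03,
        3.46247123e-05, -2.24784500e-06]), 'ee_pos': array([ 173.96387492, -521.77454667,  231.26850489]), 'tool_rot': array([ 9.87081017e-01,  1.60221925e-01, -8.07526398e-06, -1.54973535e-05]), 'wrist_force': array([ 0.63839408, -0.19144226, -0.13846157]), 'ft_torque': array([0.00879293, 0.0535013 , 0.06271983]), 'gripper_force': 0.0, 'finger_gap': 85.26679119469641}
```

View pics/top0.png

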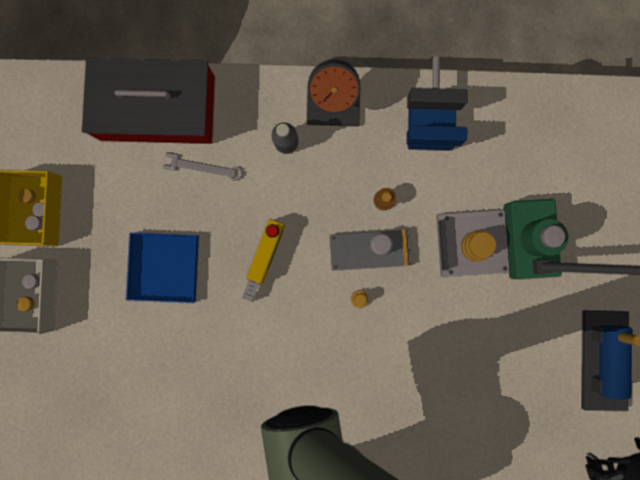

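View pics/scene0.png

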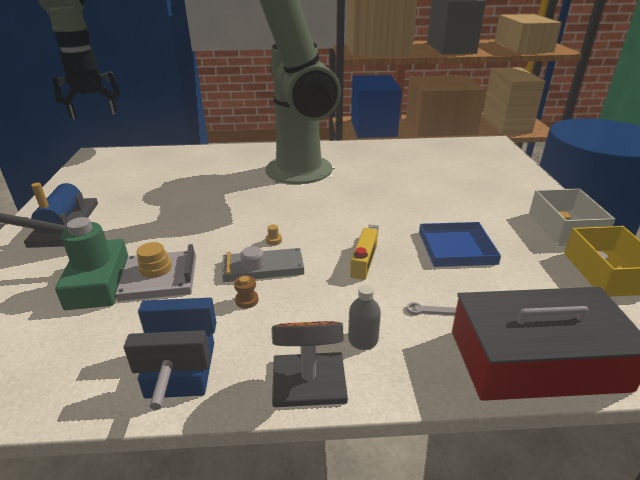

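The top picture shows the cap at (380,243) on the datum plate (331–410, 230–268), the bar at column ~406, the rim at column ~448, the weights at (479,243), the case from (272,230) to (249,295) and the tray at (163,266). The scene picture agrees. Next I'll refine this with outlines.

```bash
python3 - <<'E'
from h import *
im=camera("top")
for n,z in dict(cap_centre=56,datum=20,tray=25,case_centre=50).items():
    r=outline_of("top",n)
    if not r: print(n,None);continue
    m=r[0]["region"].astype(np.uint8)
    c=max(cv2.findContours(m,0,2)[0],key=cv2.contourArea)
    P=np.array([at_z("top",p[0].astype(float),z)[:2] for p in c],np.float32)
    print(n,round(r[0]["conf"],2),r[0]["box"],cv2.minAreaRect(P),P.mean(0))
c=calibration("wrist");print(ray("wrist",(320,240)),ray("wrist",(320,0))[1],c["camera_matrix"])
E
```

```text
cap_centre 0.69 [368.5, 233.6, 394.4, 255.1] ((543.67431640625, -112.1403579711914), (48.479164123535156, 50.23033905029297), 46.534305572509766) [ 542.6206 -113.1742]
datum 0.59 [328.0, 230.1, 408.6, 276.4] ((529.5391235351562, -92.62847137451172), (81.19599151611328, 179.52967834472656), 5.084432601928711) [528.6558  -92.57142]
tray 0.71 [126.2, 231.3, 198.3, 302.7] ((479.6524658203125, 363.0657043457031), (156.5378875732422, 152.15176391601562), 89.87480926513672) [479.89694 375.6445 ]
case_centre 0.88 [242.5, 219.8, 281.5, 304.7] ((501.5735168457031, 141.711181640625), (39.113548278808594, 181.2084197998047), 71.10579681396484) [506.2914  139.98904]
(array([ 248.73434235, -497.98642822,  373.96761367]), array([-0.26691533, -0.09050834, -0.95979333])) [ 0.38926098  0.12824417 -1.18203023] [[341.26224723   0.         320.15141239]
 [  0.         341.26224723 248.62352434]
 [  0.           0.           1.        ]]
```

```bash
python3 -m pendant '0 0 3 5 6 0 1;0 0 6 9 10 0 1;0 0 9.6 14.8 16.4 -1 1;0 0 9.6 14.8 16.4 -1 1;0 0 9.6 14.8 16.4 -1 1;0 0 9.6 14.8 16.4 -1 1;0 0 9.6 14.8 16.4 -1 1;0 0 9.6 14.8 16.4 -1 1;0 0 9.6 14.8 16.4 -1 1;0 0 9.6 14.8 16.4 -1 1'
python3 -m pendant '0 0 0 0 0 0 1;0 0 0 0 0 0 1;0 0 0 0 0 0 1'
python3 - <<'E'
from h import *
snap("wrist","w1");cal=calibration("wrist")
print(state()["ee_pos"],state()["tool_rot"])
for n,z in dict(tester=0,datum=0,cap_centre=38,weight1=20,weight3=56).items():
    for q in spot_point("wrist",n)[:1]: print(n,round(q["conf"],2),np.round(q["location"]),np.round(at_z("wrist",q["location"],z,cal),1))
for q in outline_of("wrist","cap_centre")[:1]:print(q["box"])
E
```

```text
time_s: 2.55
ee_pos: [509.6, -149.2, 209.3]
tool_rot: [0.673, 0.739, 0.0, 0.0]
wrist_force: [0.1, -0.1, 1.3]
finger_gap: 85.2
gripper_force: 0.0
time_s: 2.85
ee_pos: [507.7, -151.6, 209.1]
tool_rot: [0.674, 0.738, -0.0, -0.0]
wrist_force: [-0.6, -0.5, -0.1]
finger_gap: 85.1
gripper_force: 0.0
[ 507.57162991 -151.94702973  209.24121182] [ 6.74744468e-01  7.38051389e-01 -2.05392577e-04 -9.12228993e-05]
tester 0.76 [348. 304.] [ 548.4 -251.9    0. ]
cap_centre 0.75 [243. 132.] [432.7 -75.2  38. ]
weight1 0.96 [338. 381.] [ 545.8 -343.3   20. ]
weight3 0.96 [338. 381.] [ 541.  -314.2   56. ]
[335.8, 162.2, 392.9, 216.6]
```

View pics/w1.png

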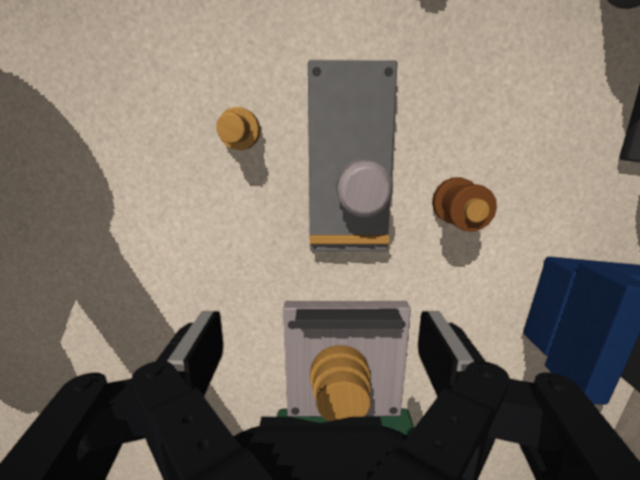

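The wrist picture is clear: plate corners at (308,61) and (397,61), bar at row ~240 over columns 310–390, cap top centred near (365,186), rim strip at (290–410, 309–328), and weights around (340,380).

```bash
python3 - <<'E'
from h import *
im=cv2.imread("pics/w1.png");cal=calibration("wrist")
print("cam",ray("wrist",(320,240),cal)[0])
print("cap top",at_z("wrist",(364.4,186),56,cal), "box c",at_z("wrist",(364.3,189.4),38,cal))
for n,p,z in [("plBL",(308,61),20),("plBR",(397,61),20),("barL",(310.5,235.5),26),("barR",(390,235.5),26)]:
    print(n,at_z("wrist",p,z,cal)[:2].round(1))
for c in (300,350,395): print(c,im[225:252,c].mean(1).round().astype(int), im[300:335,c].mean(1).round().astype(int))
print(im[320,280:300].mean(1).astype(int),im[320,398:415].mean(1).astype(int))
cv2.imwrite("pics/w1c.png",cv2.resize(im[220:430,270:430],None,fx=4,fy=4*600/840,interpolation=2)[:600])
E
```

```text
cam [501.66749799 -74.83641372 352.04229684]
cap top [ 543.06075748 -109.94162098   56.        ] box c [ 545.88193586 -115.16799847   38.        ]
plBL [484.9  -9.4]
plBR [563.1  -1.9]
barL [ 500.3 -166.8]
barR [ 578.9 -159.6]
300 [170 171 173 173 173 173 175 176 173 170 168 168 169 170 171 171 173 175
 175 174 173 172 171 171 170 170 172] [158 126 109 108 109 108 110 114 109  75  49  46  47  47  46  47  46  47
  48  52  60  58  56  54  55  55  56  61  80 104 117 128 132 133 133]
350 [ 53  54  54  53  53  53  55  67  87  98 108 118 121 118 118 120 120 114
  93  68  55  65  86  97  93  86  88] [154 129 113 112 111 111 111 115 105  74  47  45  47  47  45  45  47  47
  48  54  59  58  56  55  55  55  56  57  59  67  69  69  69  69  69]
395 [172 160 150 148 148 148 148 147 145 144 149 161 168 172 171 171 174 175
 175 178 180 181 178 175 172 172 174] [158 128 114 115 116 114 115 111  88  60  46  46  47  47  47  48  46  47
  48  51  56  58  57  56  56  56  56  56  61  68  71  71  70  72  70]
[179 176 166 148 135 133 132 131 129 123 112 104 105 104  97  75  61  58
  59  59] [ 56  55  56  62  80 104 123 132 135 133 127 132 161 176 177 178 179]
```

View pics/w1c.png

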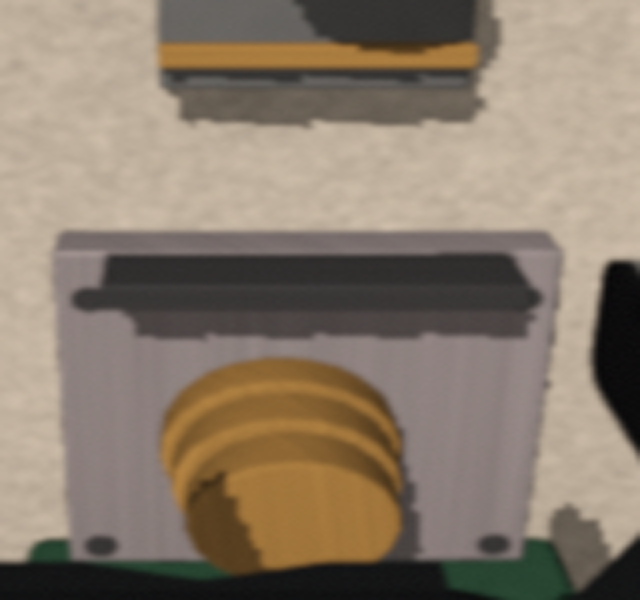

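```bash
python3 - <<'E'
from h import *
cal=calibration("wrist")
for p in((288,328),(405.5,328),(346.8,328)): print(at_z("wrist",p,46,cal)[:2].round(1))
E
python3 -m pendant '0 0 0 1.43 1.62 -1 1;0 0 0 1.43 1.62 -3 1;0 0 0 1.43 1.62 -5 1;0 0 0 1.43 1.62 -6.5 1;0 0 0 1.43 1.62 -7.4 1;0 0 0 1.43 1.62 -7.4 1;0 0 0 1.43 1.62 -7.4 1' 40
python3 -m pendant '0 0 0 0 0 0 0;0 0 0 0 0 0 0;0 0 0 0 0 0 0;0 0 0 0 0 0 0;0 0 0 0 0 0 0;0 0 0 0 0 0 0' 40
```

```text
[ 485.4 -261.1]
[ 605.4 -250.4]
[ 545.3 -255.6]
time_s: 3.9
ee_pos: [544.2, -110.8, 24.6]
tool_rot: [0.674, 0.739, -0.0, -0.0]
wrist_force: [-0.5, 0.2, 0.8]
finger_gap: 85.5
gripper_force: 0.0
time_s: 4.5
ee_pos: [545.0, -111.0, 26.1]
tool_rot: [0.674, 0.739, 0.0, 0.001]
wrist_force: [-2.0, -0.4, 8.4]
finger_gap: 48.5
gripper_force: 40.8
```

```bash
python3 -m pendant '0 0 0 0 0 2 0;0 0 0 0 0 4 0;0 0 0 0 1.5 4.4 0;0 0 0 -0.3 3.5 4.4 0;0 0 0 -0.6 5.5 4.4 0;0 0 0 -0.8 7.5 4.4 0;0 0 0 -1 9.5 4.4 0;0 0 0 -1.3 11.5 4.4 0;0 0 0 -1.6 13.5 4.4 0;0 0 0 -1.9 15.5 4.4 0'
python3 -m pendant '0 0 0 -0.5 2 0 0;0 0 0 -0.72 3.6 0 0;0 0 0 -0.72 3.6 0 0;0 0 0 -0.72 3.6 0 0;0 0 0 -0.72 3.6 0 0'
python3 - <<'E'
from h import *
snap("wrist","w2");cal=calibration("wrist");print(state()["ee_pos"],state()["finger_gap"])
for q in spot_point("wrist","tray")[:1]: print(q["conf"],at_z("wrist",q["location"],0,cal))
for q in outline_of("wrist","tray")[:1]:print(q["box"])
E
```

```text
time_s: 5.5
ee_pos: [496.1, 275.7, 134.4]
tool_rot: [0.674, 0.739, -0.0, 0.0]
wrist_force: [1.0, -0.5, -4.5]
finger_gap: 48.5
gripper_force: 45.7
time_s: 6.0
ee_pos: [478.8, 362.8, 134.0]
tool_rot: [0.674, 0.738, -0.001, 0.0]
wrist_force: [0.5, 0.0, -4.3]
finger_gap: 48.5
gripper_force: 45.7
[479.06268235 362.47066934 134.03902614] 48.4146153408426
0.82 [481.49221929 367.35358264   0.        ]
```

View pics/w2.png

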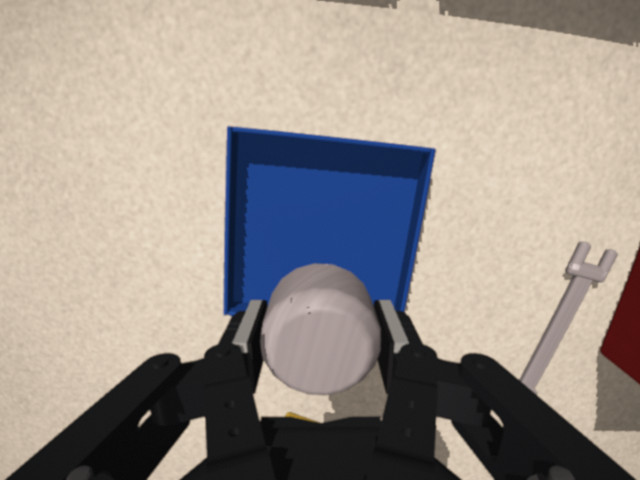

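The cap is held at (320,330), just short of the tray (225–435, 128–315). I'll lower it at the centre, (481,367).

```bash
python3 -m pendant '0 0 0 0.08 0.18 -1.5 0;0 0 0 0.08 0.18 -3 0;0 0 0 0.08 0.18 -4.2 0;0 0 0 0.08 0.18 -4.7 0;0 0 0 0.08 0.18 -4.92 0;0 0 0 0.08 0.18 -4.92 0'
python3 -m pendant '0 0 0 0 0 0 0.8;0 0 0 0 0 0 0.8;0 0 0 0 0 0 0.8;0 0 0 0 0 0 0.8;0 0 0 0 0 2 0.8;0 0 0 0 0 4 1;0 0 0 0 0 6 1'
```

```text
time_s: 6.75
ee_pos: [481.7, 368.0, 11.8]
tool_rot: [0.674, 0.738, 0.0, 0.0]
wrist_force: [0.1, -1.5, -3.9]
finger_gap: 48.1
gripper_force: 45.6
time_s: 7.45
ee_pos: [480.8, 368.2, 163.0]
tool_rot: [0.674, 0.739, -0.0, -0.0]
wrist_force: [1.5, -0.0, 0.4]
finger_gap: 85.2
gripper_force: 0.0
```

```bash
python3 -m pendant '0 0 1 0.3 -1.8 1 1;0 0 2 0.6 -3.6 2 1;0 0 3 0.9 -5.4 2 1;0 0 4 1.2 -7 2 1;0 0 5 1.6 -9.2 2 1;0 0 6 1.6 -9.2 2 1;0 0 7 1.6 -9.2 2 1;0 0 8.25 1.6 -9.2 2 1;0 0 8.25 1.6 -9.2 2 1;0 0 8.25 1.6 -9.2 2 1'
python3 - <<'E'
from h import *
snap("wrist","w3");cal=calibration("wrist");print(state()["ee_pos"],state()["tool_rot"])
for n,z in dict(case_centre=25,lip=16,lock_top=62).items():
    for q in spot_point("wrist",n)[:1]: print(n,round(q["conf"],2),np.round(q["location"]),np.round(at_z("wrist",q["location"],z,cal),1))
E
```

```text
time_s: 8.45
ee_pos: [521.1, 138.4, 211.4]
tool_rot: [0.164, 0.986, 0.0, 0.0]
wrist_force: [0.0, 0.1, 0.7]
finger_gap: 85.5
gripper_force: 0.0
[521.10635987 138.45421325 211.42048576] [1.64042786e-01 9.86453208e-01 3.63992828e-05 1.78167967e-04]
case_centre 0.97 [322. 224.] [523.8 137.9  25. ]
lip 0.72 [325. 104.] [419.2 176.6  16. ]
lock_top 0.83 [319. 276.] [561.3 122.2  62. ]
```

View pics/w3.png

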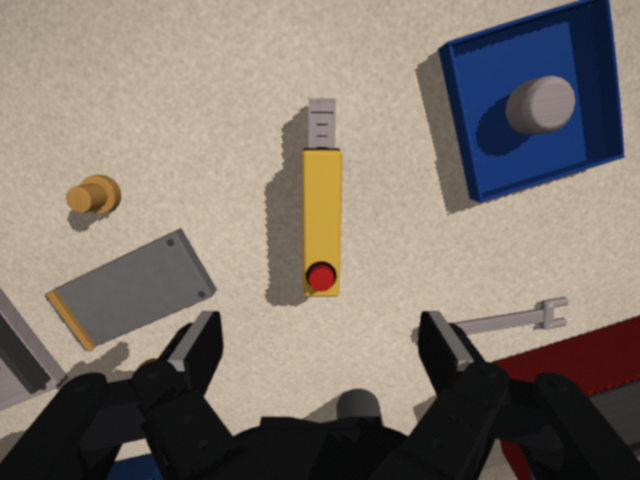

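The cap stands upright in the tray's middle (540,105). The case runs from its front edge at (303–341,149) to its back at (305–339,296), with the lock at (320,276) and the blade forward.

```bash
python3 - <<'E'
from h import *
cal=calibration("wrist")
P=[at_z("wrist",p,50,cal)[:2] for p in((303.5,150),(341.5,150),(304,296),(339.5,296))]
f=(P[0]+P[1])/2;b=(P[2]+P[3])/2
print(np.round(P,1),f,b,(f+b)/2,np.linalg.norm(f-b),np.degrees(np.arctan2(*(b-f)[::-1])))
E
```

```text
[[451.  146. ]
 [461.5 176.9]
 [580.9 100.2]
 [592.1 133.1]] [456.20883836 161.42413315] [586.52276    116.63539388] [521.36579918 139.02976352] 137.79604253560268 -18.967784536124565
```

```bash
python3 -m pendant '0 0 0 0 0 -2 1;0 0 0 0 0 -4 1;0 0 0 0 0 -6 1;0 0 0 0 0 -7.5 1;0 0 0 0 0 -8.1 1;0 0 0 0 0 -8.1 1;0 0 0 0 0 -8.1 1' 80
python3 -m pendant '0 0 0 0 0 0 0;0 0 0 0 0 0 0;0 0 0 0 0 0 0;0 0 0 0 0 0 0;0 0 0 0 0 0 0;0 0 0 0 0 0 0' 80
```

```text
time_s: 9.35
ee_pos: [521.4, 138.5, 9.0]
tool_rot: [0.163, 0.987, 0.0, 0.0]
wrist_force: [-0.2, -0.4, 0.9]
finger_gap: 85.2
gripper_force: 0.0
time_s: 9.95
ee_pos: [522.0, 138.7, 9.9]
tool_rot: [0.163, 0.987, 0.001, 0.001]
wrist_force: [-1.1, 0.3, 5.4]
finger_gap: 35.4
gripper_force: 81.2
```

```bash
python3 -m pendant '0 0 0 0 0 1.6 0;0 0 0 0 0 3.2 0;0 0 1 0 -1 3.4 0;0 0 2 0 -2 3.4 0;0 0 3 0 -3 3.4 0;0 0 4 0 -4 3.4 0;0 0 5 0 -5 3.4 0;0 0 6 0 -6 3.4 0;0 0 7 0 -7 3.4 0;0 0 8 0 -8 3.4 0'
python3 -m pendant '0 0 1 0 -0.5 0 0;0 0 2 0.3 -1 0 0;0 0 3 0.66 -1.5 0 0;0 0 4 0.66 -2 0 0;0 0 5 0.66 -2.5 0 0;0 0 6.3 0.66 -3.2 0 0;0 0 6.3 0.66 -3.9 0 0;0 0 6.3 0.66 -3.9 0 0;0 0 6.3 0.66 -3.9 0 0'
python3 - <<'E'
from h import *
snap("wrist","w4");cal=calibration("wrist");s=state();print(s["ee_pos"],s["tool_rot"],s["finger_gap"])
for n,z in dict(lip=101,lock_top=147,tester=0).items():
    for q in spot_point("wrist",n)[:1]: print(n,round(q["conf"],2),np.round(q["location"]),np.round(at_z("wrist",q["location"],z,cal),1))
snap("scene","s4")
im=cv2.imread("pics/s4.png");cv2.imwrite("pics/s4c.png",cv2.resize(im[200:320,60:320],None,fx=3,fy=3))
E
```

```text
time_s: 10.95
ee_pos: [520.2, -62.5, 93.2]
tool_rot: [-0.387, 0.922, 0.0, -0.001]
wrist_force: [0.5, 0.3, -5.4]
finger_gap: 35.2
gripper_force: 82.0
time_s: 11.85
ee_pos: [536.8, -158.9, 93.2]
tool_rot: [0.741, -0.672, -0.001, 0.0]
wrist_force: [0.5, -1.0, -4.9]
finger_gap: 35.0
gripper_force: 81.9
[ 536.83798364 -158.54591431   93.21063277] [ 7.40864545e-01 -6.71653888e-01 -8.82038784e-04  4.24387378e-05] 35.47025398086963
lip 0.85 [323.  47.] [ 547.2 -269.3  101. ]
```

View pics/w4.png

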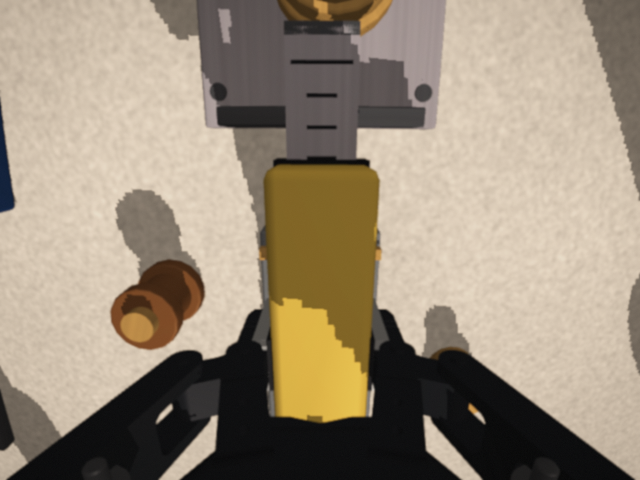

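View pics/s4c.png

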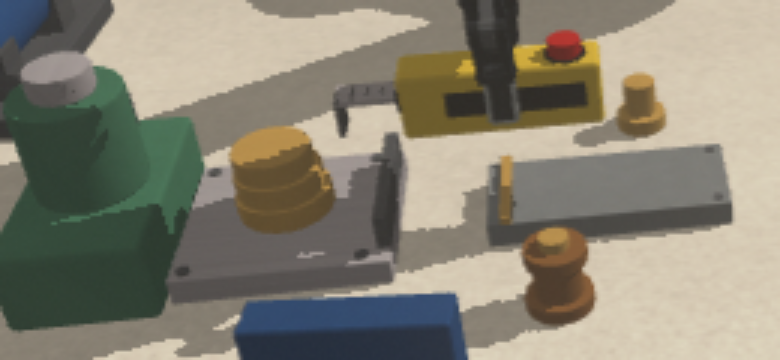

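The wrist view shows the blade over the tester with its lip at row ~30, the rim at (217–425, 107–128) and the weight edge at (333,25). The scene view shows the case level, with the lip between the weights and the rim. A numeric check of the rim against the lip follows.

```bash
python3 - <<'E'
from h import *
cal=calibration("wrist");print(ray("wrist",(320,240),cal)[0])
im=cv2.imread("pics/w4.png");print(im[95:135,250].mean(1).astype(int),im[15:45,320].mean(1).astype(int),im[125,205:225].mean(1).astype(int),im[125,415:445].mean(1).astype(int))
for p,z in [((217,107),46),((424,107),46),((320,107),46),((320,127),46),((320,127),20),((204,128),20),((437,128),20),((320,22),107),((320,34),86)]: print(p,z,at_z("wrist",p,z,cal)[:2].round(1))
E
```

```text
[ 545.897369   -237.09307457  236.26332287]
[ 86  86  86  86  85  85  87  86  86  85  75  53  40  38  38  38  38  38
  37  37  36  37  36  36  36  37  36  36  34  31  26  31  55  86 107 114
 116 116 113 115] [106 103 101  98  90  71  52  40  39  39  38  39  38  39  40  40  38  40
  47  67  86  91  92  93  92  92  92  91  92  91] [177 156 151 156 158 159 160 161 160 162 162 160 145 116  88  70  63  60
  55  49] [ 67  68  67  70  70  71  73  79 101 134 154 158 156 154 154 153 154 156
 157 161 175 193 200 201 202 203 203 204 204 204]
(217, 107) 46 [ 601.2 -248.9]
(424, 107) 46 [ 493.3 -259.7]
(320, 107) 46 [ 547.5 -253.9]
(320, 127) 46 [ 546.5 -244. ]
(320, 127) 20 [ 546.6 -244.9]
(204, 128) 20 [ 616.4 -237.8]
(437, 128) 20 [ 476.1 -251.9]
(320, 22) 107 [ 549.7 -275.5]
(320, 34) 86 [ 549.8 -277.4]
```

```bash
python3 -m pendant '0 0 0 0 0 -0.8 0;0 0 0 0 0 -1.6 0;0 0 0 0 0 -2.08 0;0 0 0 0 0 -2.08 0;0 0 0 0 0 -2.08 0'
python3 -m pendant '0 0 0 -0.02 0.3 0 0;0 0 0 -0.04 0.6 0 0;0 0 0 -0.06 0.9 0 0;0 0 0 -0.08 1.2 0 0;0 0 0 -0.08 1.2 0 0'
```

```text
time_s: 12.6
ee_pos: [537.7, -159.0, 41.9]
tool_rot: [0.741, -0.671, -0.0, 0.0]
wrist_force: [0.4, 0.4, -3.7]
finger_gap: 34.9
gripper_force: 81.9
time_s: 13.1
ee_pos: [535.8, -128.9, 42.2]
tool_rot: [0.741, -0.671, 0.001, 0.0]
wrist_force: [0.2, -4.0, -3.0]
finger_gap: 35.0
gripper_force: 82.1
```

```bash
python3 -m pendant '0 0 0 -0.04 0.4 0 0;0 0 0 -0.08 0.8 0 0;0 0 0 -0.12 1.2 0 0;0 0 0 -0.15 1.68 0 0;0 0 0 -0.15 1.68 0 0;0 0 0 -0.15 1.68 0 0'
python3 - <<'E'
from h import *
s=state();print(s["ee_pos"],s["tool_rot"],s["wrist_force"])
snap("wrist","w5");cal=calibration("wrist")
im=snap("scene","s5")
a=cv2.imread("pics/w5.png");b=cv2.resize(cv2.imread("pics/s5.png")[180:330,110:330],(640,436))
cv2.imwrite("pics/c5.png",cv2.resize(np.vstack([a[:,:],b]),(419,600)))
E
```

```text
time_s: 13.7
ee_pos: [532.0, -87.4, 41.9]
tool_rot: [0.741, -0.671, 0.0, 0.0]
wrist_force: [-0.1, -5.8, -4.0]
finger_gap: 35.1
gripper_force: 82.1
[531.96569968 -87.39529251  41.91324313] [ 7.41131869e-01 -6.71359157e-01  4.87970726e-04  4.43436861e-04] [-0.0764157  -5.79788104 -3.99301562]
```

View pics/c5.png

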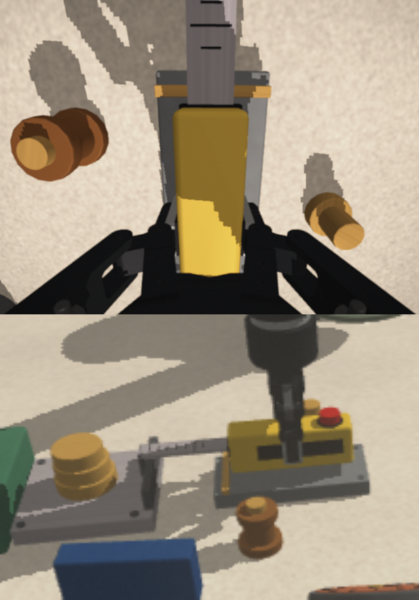

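The lip is hooked on the rim with the blade drawn out, the case is over the plate just behind the bar, and the weights are undisturbed. Next I'll check lateral position and squareness in this picture.

```bash
python3 - <<'E'
from h import *
cal=calibration("wrist");im=cv2.imread("pics/w5.png").astype(int)
hsv=cv2.cvtColor(im.astype(np.uint8),cv2.COLOR_BGR2HSV)
m=(hsv[...,1]>120)
for r in(130,136,140,144): x=np.where(m[r,200:440])[0]+200;print(r,x.min() if len(x) else 0,x.max() if len(x) else 0)
for c in(245,255,265,390,400,410): y=np.where(m[115:160,c])[0]+115;print(c,y.min() if len(y) else 0,y.max() if len(y) else 0)
for r in(180,220,260,290): print(r,[(i+225) for i in np.where(abs(np.diff(im[r,225:430].mean(1)))>14)[0]])
print(ray("wrist",(320,240),cal)[0])
E
```

```text
130 236 367
136 236 413
140 236 412
144 236 412
245 130 147
255 130 147
265 130 147
390 131 148
400 131 148
410 131 148
180 [np.int64(227), np.int64(228), np.int64(229), np.int64(240), np.int64(241), np.int64(242), np.int64(379), np.int64(405), np.int64(406), np.int64(407)]
220 [np.int64(241), np.int64(242), np.int64(243), np.int64(244), np.int64(377), np.int64(402), np.int64(403), np.int64(404)]
260 [np.int64(241), np.int64(242), np.int64(243), np.int64(245), np.int64(246), np.int64(250), np.int64(251), np.int64(374), np.int64(375), np.int64(399), np.int64(400), np.int64(401)]
290 [np.int64(244), np.int64(245), np.int64(247), np.int64(248), np.int64(252), np.int64(253), np.int64(373), np.int64(396), np.int64(397), np.int64(398)]
[ 540.37421871 -166.257287    184.6771064 ]
```

```bash
python3 - <<'E'
from h import *
cal=calibration("wrist")
L=at_z("wrist",(235.5,147.5),26,cal)[:2];R=at_z("wrist",(412.5,148.5),26,cal)[:2]
d=(L-R)/np.linalg.norm(L-R);print("bar",L,R,np.linalg.norm(L-R),np.degrees(np.arctan2(d[1],d[0])),(L+R)/2)
O=(L+R)/2;u=np.array([-d[1],d[0]])
ee=state()["ee_pos"][:2];print("tcp in datum x,y(+d)",(ee-O)@u,(ee-O)@d)
for r,a,b in((180,241,406),(220,242.5,403.5),(260,244.0,400.5)):
  p=at_z("wrist",(a,r),20,cal)[:2];q=at_z("wrist",(b,r),20,cal)[:2];print("plate",r,(p-O)@d,(q-O)@d)
m=(cv2.cvtColor(cv2.imread("pics/w5.png"),cv2.COLOR_BGR2HSV)[...,1]>120)
for r in(185,220,260):
  x=np.where(m[r,255:385])[0]+255
  p=at_z("wrist",(x.min()-.5,r),81,cal)[:2];q=at_z("wrist",(x.max()+.5,r),81,cal)[:2];print("case",r,(p-O)@d,(q-O)@d,(p-O)@u)
E
```

```text
bar [ 577.8963109  -159.96257858] [ 498.65990194 -167.39853324] 79.5845583498462 5.361230611004134 [ 538.27810642 -163.68055591]
tcp in datum x,y(+d) 76.0778021363176 0.9044535596227471
plate 180 39.529112367127276 -39.39430595481062
plate 220 39.986365775264886 -39.66425130304895
plate 260 40.53665301805601 -39.75984275731759
case 185 18.836264048353822 -15.88126994487619 9.994225041752173
case 220 18.985305359306146 -15.84442195462643 20.803691106279427
case 260 18.915161912413932 -15.917164160008305 33.98757903548705
```

```bash
python3 -m pendant '0 0 0 -0.05 0 -0.2 0;0 0 0 -0.05 0 -0.4 0;0 0 0 -0.05 0 -0.47 0;0 0 0 -0.05 0 -0.47 0'
python3 -m pendant '0 0 0 0.01 -0.08 0 0;0 0 0 0.02 -0.14 0 0;0 0 0 0.02 -0.2 0 0;0 0 0 0.02 -0.2 0 0'
```

```text
time_s: 14.2
ee_pos: [531.2, -88.1, 30.1]
tool_rot: [0.741, -0.672, 0.001, 0.0]
wrist_force: [1.2, -6.0, -3.0]
finger_gap: 34.9
gripper_force: 82.2
time_s: 14.6
ee_pos: [531.4, -91.7, 30.1]
tool_rot: [0.741, -0.671, -0.0, -0.001]
wrist_force: [1.5, -0.8, -2.3]
finger_gap: 35.2
gripper_force: 82.4
```

```bash
python3 -m pendant '0 0 0 0 0 -0.03 0;0 0 0 0 0 -0.05 0;0 0 0 0 0 -0.05 0'
python3 -m pendant '0 0 0 0 0 0 0.3;0 0 0 0 0 0 0.6;0 0 0 0 0 0 0.8;0 0 0 0 0 0 0.8;0 0 0 0 0 0 0.8'
python3 -m pendant '0 0 0 0 0 1 0.8;0 0 0 0 0 3 0.8;0 0 0 0 0 5 0.8;0 0 0 0 0 6 0.8;0 0 0 0 0 6 0;0 0 0 0 0 6 0;0 0 0 0 0 6 0'
python3 - <<'E'
from h import *
snap("wrist","w6");cal=calibration("wrist");s=state();print(s["ee_pos"],s["tool_rot"])
O=np.array([538.28,-163.68]);a=np.radians(5.36);d=np.array([np.cos(a),np.sin(a)]);u=np.array([-d[1],d[0]])
for cam in("wrist","top","scene"):
  if cam!="wrist": camera(cam)
  for n,z in dict(case_centre=45,lip=36,lock_top=82).items():
    for q in spot_point(cam,n)[:1]:
        p=at_z(cam,q["location"],z,cal if cam=="wrist" else None);print(cam,n,round(q["conf"],2),np.round(p,1),(p[:2]-O)@u,(p[:2]-O)@d)
E
```

```text
time_s: 14.9
ee_pos: [531.5, -91.8, 29.9]
tool_rot: [0.741, -0.671, 0.0, -0.001]
wrist_force: [-0.9, -0.6, 10.1]
finger_gap: 35.0
gripper_force: 83.9
time_s: 15.4
ee_pos: [530.8, -91.9, 28.4]
tool_rot: [0.741, -0.671, -0.0, -0.0]
wrist_force: [0.1, -0.6, 0.5]
finger_gap: 68.5
gripper_force: 0.0
time_s: 16.1
ee_pos: [530.0, -91.8, 177.2]
tool_rot: [0.741, -0.671, -0.001, 0.001]
wrist_force: [0.2, 0.9, -0.6]
finger_gap: 25.2
gripper_force: 0.0
[529.9034543  -91.79038194 176.99762256] [ 7.41021929e-01 -6.71478910e-01 -1.47141479e-03  6.39596230e-04]
wrist case_centre 0.87 [533.2 -93.   45. ] 70.81704652134647 1.5737271830989756
wrist lip 0.65 [ 543.3 -255.3   36. ] -91.63980851128296 -3.5577211707167593
wrist lock_top 0.81 [529.4 -48.9  82. ] 115.09043859883704 1.845771779478303
top case_centre 0.82 [529.4 -93.7  45. ] 70.4852698974472 -2.311682019105652
top lip 0.58 [ 544.2 -327.2   36. ] -163.36449539812614 -9.426840886845627
top lock_top 0.57 [532.1 -41.7  82. ] 121.99955230512204 5.195165508177131
scene case_centre 0.89 [529.5 -93.2  45. ] 71.03498711626297 -2.154254634504802
scene lip 0.89 [ 557.4 -252.3   36. ] -90.02527901978571 10.804175208556853
scene lock_top 0.68 [530.5 -44.8  82. ] 119.11013334120318 3.3257085024912825
```

View pics/w6.png

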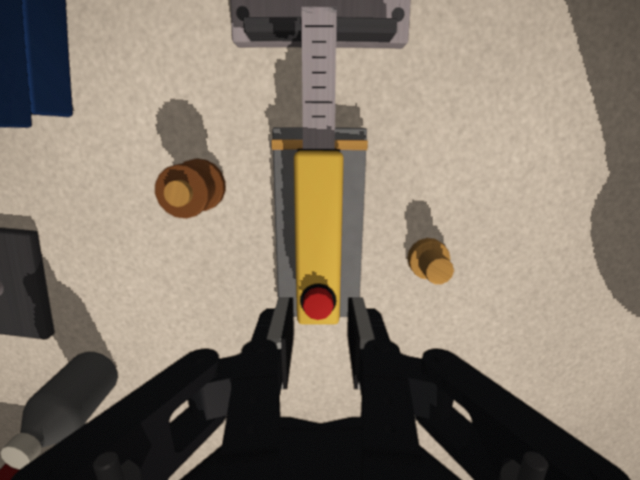

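The case sits flat behind the bar at (296–343, 150–322), square on the plate (273–366). The blade is hooked over the rim, and the red button is at (318,301). I'll move over the button with the fingers shut and press.

```bash
python3 -m pendant '0 0 0 -0.05 1 -1 0;0 0 0 -0.05 1.73 -2 0;0 0 0 -0.05 1.73 -3 0;0 0 0 -0.05 1.73 -3.4 0;0 0 0 -0.05 1.73 -3.4 0;0 0 0 -0.05 1.73 -3.4 0'
python3 -m pendant '0 0 0 0 0 -0.1 0;0 0 0 0 0 -0.2 0;0 0 0 0 0 -0.3 0;0 0 0 0 0 -0.4 0;0 0 0 0 0 -0.5 0;0 0 0 0 0 -0.5 0'
```

```text
time_s: 17.3
ee_pos: [530.5, -49.4, 94.5]
tool_rot: [0.741, -0.672, 0.0, -0.0]
wrist_force: [-0.2, -0.1, 0.5]
finger_gap: -0.2
gripper_force: 0.0
time_s: 17.9
ee_pos: [529.8, -49.0, 81.0]
tool_rot: [0.741, -0.672, -0.0, 0.0]
wrist_force: [0.2, -0.1, 0.2]
finger_gap: -0.2
gripper_force: 0.0
```

```bash
python3 -m pendant '0 0 0 0 0 -0.08 0;0 0 0 0 0 -0.16 0;0 0 0 0 0 -0.24 0;0 0 0 0 0 -0.3 0;0 0 0 0 0 -0.3 0'
python3 -m pendant '0 0 0 0 0 -0.06 0;0 0 0 0 0 -0.06 0'
```

```text
time_s: 18.4
ee_pos: [529.9, -49.0, 74.0]
tool_rot: [0.741, -0.671, 0.0, -0.0]
wrist_force: [-2.1, 0.3, 6.3]
finger_gap: -0.4
gripper_force: 3.3
time_s: 18.6
ee_pos: [530.1, -49.0, 73.9]
tool_rot: [0.741, -0.671, 0.0, -0.0]
wrist_force: [-4.6, 0.3, 18.8]
finger_gap: -0.1
gripper_force: 9.2
```

```bash
python3 -m pendant '0 0 0 0 0 -0.03 0;0 0 0 0 0 0.5 0;0 0 0 0 0 2 0;0 0 0 0 0 4 0;0 0 0 0 1 5 0;0 0 0 0 1 5 0;0 0 0 0 1 5 0'
python3 - <<'E'
from h import *
snap("wrist","w7");snap("scene","s7");cal=calibration("wrist")
for n,z in dict(case_centre=45,lock_top=74,weight1=20,cap_centre=22).items():
  for c in("wrist","scene"):
    for q in spot_point(c,n)[:1]:
        print(c,n,round(q["conf"],2),at_z(c,q["location"],z,cal if c=="wrist" else None).round(1))
a=cv2.imread("pics/w7.png");b=cv2.resize(cv2.imread("pics/s7.png")[180:330,110:330],(640,436))
cv2.imwrite("pics/c7.png",cv2.resize(np.vstack([a,b]),(419,600)))
E
```

```text
time_s: 19.3
ee_pos: [530.0, -23.7, 197.1]
tool_rot: [0.741, -0.671, 0.0, -0.0]
wrist_force: [0.5, 0.5, -1.2]
finger_gap: -0.1
gripper_force: 0.0
wrist case_centre 0.92 [527.8 -95.8  45. ]
scene case_centre 0.65 [533.9 -85.9  45. ]
wrist lock_top 0.69 [528.  -49.5  74. ]
scene lock_top 0.55 [524.7 -47.   74. ]
scene weight1 0.7 [439.8 -51.4  20. ]
scene cap_centre 0.82 [472.2 369.3  22. ]
```

View pics/c7.png

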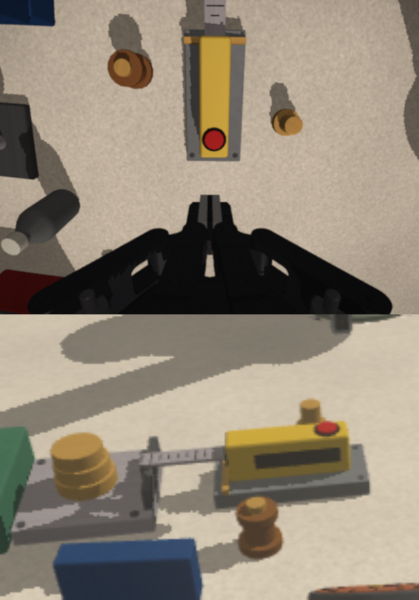

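The case is parked square against the bar, the blade is hooked on the rim, the button is down, and the weights, valve and plug haven't moved. I'm handing in.

```bash
python3 -c "
from cell import *
print(hand_in())"
```

```text
the job is handed in; nothing more can be done
None
```

I handed the job in at about 20 s of the 61 s allowed, but no verdict came back: the cap stands in the middle of the tray, the rule is hooked over the rim and parked square on the datum plate against the bar, its lock button is fully down, and the weights, valve and plug stood where they were in the last pictures.

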